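# Run the banding wheel and stop it on its index

## Robot

A 6-joint arm with a two-finger parallel gripper is mounted at the origin on a cart in front of the work surface, level with it; the furniture and walls round the work are solid. World frame = base frame: x ahead of the robot, y to its left, z up, the work surface at z = 0. Lengths are in mm, angles in rad, forces in N, time in s.
With the tool pointing down it reaches from about 350 to 875 mm from the base axis. Payload 4.2 kg.
Tool frame: the origin (TCP) lies at the very end of the fingers, on their centre line; the grasp point (between the pads) lies r.pinch_z behind it (r.pinch_z is the distance from the TCP to the grasp point, in mm); x points along the fingers, y is the direction in which the jaws open and shut, and the axes are right-handed (so a half turn about x gives the same grasp; the last joint's range is limited). The gripper opens to 85 mm and grips with 20 to 120 N. Pads are 22 mm wide; open, the fingers measure 114 mm over their backs; the gripper's body (76 mm by 85 mm) begins 54 mm behind the grasp point. The pads swing forward as they close: fully open they stand 13 mm farther back than shut.
Start: joints at [1.543, 0.385, 0.008, 0, -1.194, -0.259], TCP at [176.771, 599.459, 231.312] pointing down, gripper open.
Joint ranges: [-3.14, 3.14], [-1.21, 2.06], [-1.07, 1.41], [-3.16, 2.05], [-2.99, -0.16], [-3.1, 3.1]. Speed limits (rad/s): [2.79, 2.79, 3.14, 3.14, 3.14, 3.14].

## Interface

Orientations are given as a unit quaternion [x, y, z, w].
In Python, from cell import r gives the robot as it stands. The module is installed in compiled form; this text tells all that it offers.
- The arm moves only by the tool arm_command, never from a script. Its argument "commands" is a list of rows, each a list of 4 numbers: the shift along the tool's x, y, z in m, then the turn about the tool's x in degrees. A call has 1 to 8 rows; each row is the pose to reach, as a shift and turn from the pose measured when the call began, along the tool's axes at that moment; what a row does not reach only later rows make up. A row lasts 1/10 s, in which the tool goes at most 50 mm and 8.59 degrees, less where a joint would pass 70% of its speed; a pose out of reach is approached as far as the arm can. A call with a gripper value outside its range is refused whole. "hand" is the opening in per cent of the stroke, from 0 (shut) to 100 (fully open), set as the call begins (left out, the last holds). The fingers move at their own pace and stop on an object; the grip force is fixed at half the most. Time passes only in rows, so rows that repeat a pose let the fingers close. It gives the time, the measured TCP pose, the force and the opening at its end, in the units of the state.
- r.get_state(): the state, without advancing time (a new reading comes with each control period).
- r.camera(name): name is "side" or "top"; returns the picture (480x640x3 uint8, red, green, blue); there is no depth.
- r.calibration(name): a dict with "fx", "fy", "cx", "cy" (pixels), "xyz" and "orientation" of the camera in the world. Camera axes: x right, y down, z forward; pixel columns grow to the right and rows downward; lengths in mm; the calibration is good to about 2 mm. A picture is of the moment at which its call begins. calibration takes no time and is no camera call.
- r.hand_in(): hands the job in, once; it reports no verdict.
The state is a dict: "t": time; "joints": joint angles; "dq": joint speeds; "tau": joint torques, N m; "tool_pos": TCP position; "tool_rot": TCP orientation; "wrist_force": force on the tool from outside, world axes, zero at the start; "ft_torque": the same for the moment, N m; "finger_gap": finger opening in mm.
Only numpy, scipy, OpenCV 4.12 (cv2) and the standard library are available. Lean on these libraries where they do the work, as an engineer would, in place of code of your own. Each camera call takes 0.05 s, during which the arm holds its last target. There are 200 camera calls.

## Task

The small white bowl on the decorator's banding wheel is about to get its border: with a fingertip, flick the head of the wheel briskly round so that it runs on by itself, untouched, for at least four seconds, to see that the bowl runs true; then brake the rim with a fingertip so that the index line on the head stops at the pointer on the base, to within a finger's breadth (15 mm). Do not touch the bowl, and leave the things around where they stand. Finish still holding: the fingertip stays resting on the head and keeps it still at the mark.

Things in the scene. Friction and masses are not known exactly. Their poses are not given: they have to be found in the camera images.
- banding_wheel: base of the banding wheel, a dark green cast foot about 145 mm across, fixed to the bench. Origin on the wheel's upright axis at bench height; the pointer stands on its local -x side. The head on it turns without end either way on an oiled bearing: set going at 1 rad/s it still does about 0.6 rad/s four seconds later and runs on for nearly twenty seconds.
- banding_wheel_head: head of the banding wheel: a flat grey iron disc 211 mm across, its level top 90 mm above the bench, its rim 19 mm thick. Origin on the axis at bench height, z up, local +x along the index line. Turns about z only; pressing from above does not tilt it. About 1.3 kg, inertia 0.007 kg m2; a few newtons of fingertip on top near the rim carry it along or stop it almost at once.
- index_mark (a point): outer end of the index line, on top of the head 104 mm from the axis. The line is a light metal strip let flush into the grey head, 5 mm wide and 40 mm long, running radially out to the rim, with a round dot of 11 mm at its inner end.
- pointer_tip (a point): tip of the pointer, 109 mm from the axis, level with the head's top. The pointer is a bent steel strap 12 mm wide fixed to the base: out under the head, up at 127 mm from the axis to 92 mm above the bench, a narrow blade pointing inward at the rim. It does not turn. It stands on the robot's side of the wheel, up to 40 degrees either side of straight towards the robot.
- bowl: small white round bowl standing loose at the centre of the head and turning with it, 84 mm across the lip, 42 mm foot, 42 mm high, 0.14 kg. Origin at the centre of its underside. The flat ring of the head from 42 to 105 mm from the axis is free all round. Not to be touched or shifted.
- enamel_mug: white enamel mug with a dark lip and a handle, 89 mm high, about 160 mm over the handle, standing loose to the right of the wheel; a bystander. Origin at its underside.
- gilt_pot: small white porcelain pot with a cork, 42 mm across and 46 mm high, standing loose to the left of the wheel; a bystander. Origin at its underside.
- pigment_jar: round glass jar of pale blue powder with a grey lid, 50 mm across and 52 mm high, standing loose at the far left of the wheel; a bystander. Origin at its underside.

How it is judged (in metres and radians):
On the way, in this order (a step that is already met when the one before it is completed fails the run):
1. the head runs on by itself, untouched, for four seconds (faster than 0.4 rad/s throughout) (angular speed of banding_wheel_head above 0.4 rad/s and contact force between each of the arm, the fingers and banding_wheel_head below 0.05 N), for 4 s.
2. a fingertip on the head has brought it to a stop with the index line at the pointer (contact force between the fingers and banding_wheel_head above 0.3 N and angular speed of banding_wheel_head below 0.05 rad/s and horizontal distance between index_mark and pointer_tip below 0.016 m), for 0.2 s.
At the end, for the whole second after the job is handed in: The head stands still (under 0.05 rad/s) with the outer end of its index line within 16 mm of the pointer's tip, seen from above (15 mm along the rim), a fingertip rests on the head with at least 0.3 N, and the bowl stands upright within 10 mm of the wheel's axis (all of step 2 and horizontal distance between bowl and banding_wheel below 0.01 m and angle between bowl's own z axis and vertical below 0.1 rad); the arm keeps its last pose, push and grip.
It fails at once if the bowl is touched (contact force between any of the fingers, the arm and bowl above 0.3 N).
It fails at once if the bowl is lifted, tipped or thrown more than 10 mm off the middle of the wheel (horizontal distance between bowl and banding_wheel above 0.01 m or height (world z) of bowl above 0.1 m or angle between bowl's own z axis and vertical above 0.2 rad).
It fails at once if the mug, the pot or the jar is moved by more than 20 mm (distance of any of enamel_mug, gilt_pot, pigment_jar from where it was at the start of the episode above 0.02 m).
It also fails if it takes over 48 s, if anything falls off the work surface, if the arm or the gripper's body presses on something with over 40 N, if the wrist force passes 120 N, or if a joint passes its speed limit or range.

## Working session

There is one attempt and no reset: what is moved stays moved. The work goes in short steps, Python scripts to look and compute and a tool call to move; the robot and the scene stay as the last step left them, time stands still between calls to the robot, and variables do not carry over. Pictures are saved under pics/ and viewed, about 8 in all and at most 12, crops included, and the job is handed in when it is done.

Besides the shell and the picture viewer there is one more tool, called after "Request:" in YAML: its name, and indented under it one key for each argument. arm_command: Moves the arm, as the interface text tells. Its arguments: {"type":"object","properties":{"commands":{"type":"array"},"hand":{"type":"number"}},"required":["commands"]}

```bash
mkdir -p pics; cat > h.py <<'E'
import numpy as np, cv2
from scipy.spatial.transform import Rotation as R
from cell import r
def ray(cal,u,v,z):
    d=R.from_quat(cal["orientation"]).apply([(u-cal["cx"])/cal["fx"],(v-cal["cy"])/cal["fy"],1])
    o=np.array(cal["xyz"]); return o+d*(z-o[2])/d[2]
def proj(cal,p):
    c=R.from_quat(cal["orientation"]).inv().apply(np.array(p)-cal["xyz"])
    return cal["fx"]*c[0]/c[2]+cal["cx"],cal["fy"]*c[1]/c[2]+cal["cy"]
E
python3 - <<'E'
from h import *
for n in("top","side"):
    cv2.imwrite(f"pics/{n}0.png",r.camera(n)[:,:,::-1]); print(n,r.calibration(n))
s=r.get_state(); print(s); print(R.from_quat(s["tool_rot"]).as_matrix().round(3), r.pinch_z)
E
```

```text
top {'fx': 570.2553772702507, 'fy': 570.2553772702507, 'cx': 313.21750384306495, 'cy': 232.33354273782658, 'xyz': array([ 342.87595547,   83.06630682, 1089.26384908]), 'orientation': array([-0.68637626,  0.7197544 , -0.07697862,  0.0701108 ])}
side {'fx': 489.3999358908564, 'fy': 489.3999358908564, 'cx': 324.51228184103206, 'cy': 242.60638125853615, 'xyz': array([578.5562965 , 831.27138166, 704.94192057]), 'orientation': array([ 0.00122728,  0.90376907, -0.42789892, -0.0101232 ])}
{'t': 0.1, 'joints': array([ 1.54262511e+00,  3.85524204e-01,  6.76888847e-03, -4.27702002e-04,
       -1.19397922e+00, -2.58614883e-01]), 'dq': array([-0.00062482, -0.0002959 ,  0.00302685,  0.00122742, -0.00036939,
        0.00219453]), 'tau': array([-6.40312028e-04, -3.93314624e+01,  1.88932228e+01,  4.19791549e+00,
       -2.56767293e-03,  5.49463238e-06]), 'tool_pos': array([176.62381301, 598.99330135, 230.30765412]), 'tool_rot': array([-0.69978046,  0.10179912,  0.69990214,  0.10040536]), 'wrist_force': array([-0.96030781,  0.51804133, -0.67866168]), 'ft_torque': array([-0.01710638,  0.01521821, -0.01796425]), 'finger_gap': 85.50240846142395}
[[-0.    -0.283 -0.959]
 [-0.002 -0.959  0.283]
 [-1.     0.002 -0.   ]] 18.700000000000003
```

View pics/top0.png

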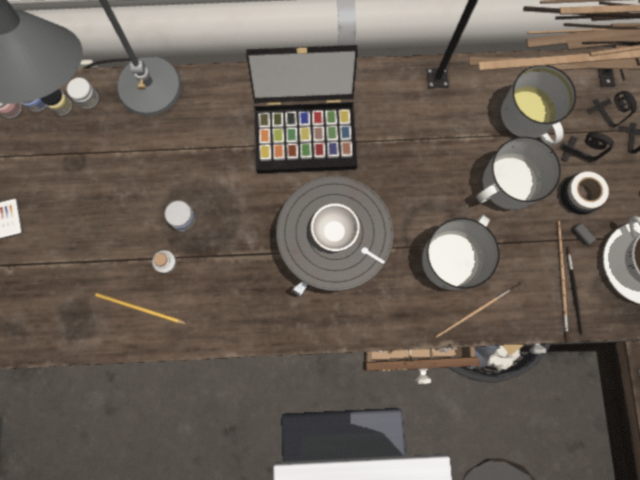

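View pics/side0.png

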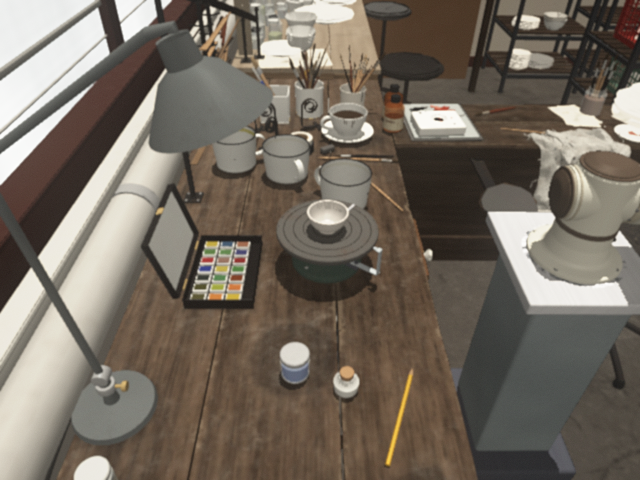

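The top view shows the head centred near (335,233), its index line from a dot at (365,251) to about (384,262), and the pointer near (300,288). The mug is at (460,255), the pot at (163,261) and the jar at (179,215).

```bash
cat >> h.py <<'E'
def rect(img,cal,c,s=2.0,h=150,z=90):
    # rectified map of plane z: col right = -y, row down = -x, s px/mm about c
    P=np.float32([[c[0]+h,c[1]+h],[c[0]+h,c[1]-h],[c[0]-h,c[1]-h],[c[0]-h,c[1]+h]])
    src=np.float32([proj(cal,[p[0],p[1],z]) for p in P]); n=2*h*s
    return cv2.warpPerspective(img,cv2.getPerspectiveTransform(src,np.float32([[0,0],[n,0],[n,n],[0,n]])),(int(n),int(n)))
E
python3 - <<'E'
from h import *
img=cv2.imread("pics/top0.png"); cal=r.calibration("top")
hsv=cv2.cvtColor(img,cv2.COLOR_BGR2HSV)
m=((hsv[...,1]<45)&(hsv[...,2]>50)).astype(np.uint8)*255
m[:165]=0;m[300:]=0;m[:,:265]=0;m[:,405:]=0
m=cv2.morphologyEx(m,cv2.MORPH_OPEN,np.ones((9,9)))
c=max(cv2.findContours(m,0,1)[0],key=cv2.contourArea)
p=np.array([ray(cal,u,v,90)[:2] for u,v in cv2.convexHull(c)[:,0]],np.float32)
e=cv2.fitEllipse(p);print(e)
for n,u,v in(("dot",365,251),("end",384,262),("tip",304,283),("c",335,233)):
    print(n,ray(cal,u,v,90))
for n,u,v,z in(("mug",460,255,89),("pot",163,261,46),("jar",179,215,52)):print(n,ray(cal,u,v,z))
C=e[0]
cv2.imwrite("pics/rect0.png",rect(img,cal,C))
cs=r.calibration("side")
print("side px of rim pts at z=90",[np.round(proj(cs,[C[0]+105.5*np.cos(a),C[1]+105.5*np.sin(a),90])) for a in(0,np.pi/2,np.pi,-np.pi/2)])
E
```

```text
((552.2399291992188, 31.035993576049805), (210.00732421875, 212.6382293701172), 47.86709976196289)
dot [515.6556188  -22.23593621  90.        ]
end [494.31428685 -54.5739146   90.        ]
tip [463.72023137  88.73904464  90.        ]
c [550.84701262  29.27563926  90.        ]
mug [ 500.64544916 -190.86483458   89.        ]
pot [522.13328576 347.42662519  46.        ]
jar [606.77670759 316.63318717  52.        ]
side px of rim pts at z=90 [array([277., 227.]), array([329., 261.]), array([379., 228.]), array([327., 199.])]
```

View pics/rect0.png

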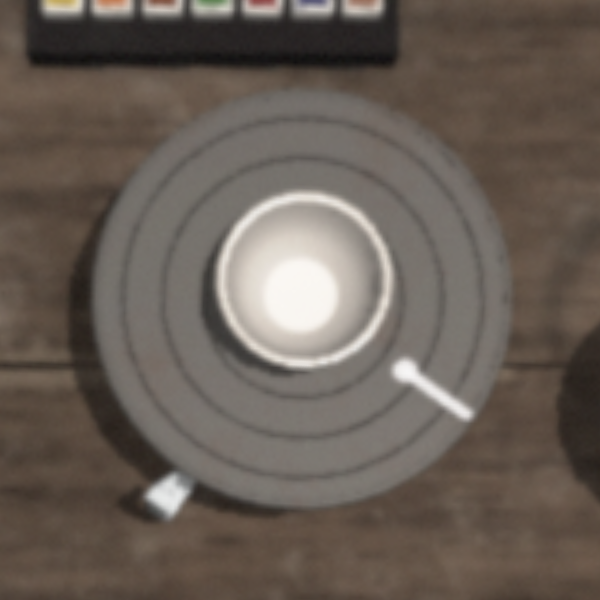

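Rectified view: the disc spans columns 92–511 and rows 88–508, so the centre is about (553, 30.5). The index end at (472,415) gives −124.5°, and the pointer tip at (190,478) gives about 147.5°. I'll shut the hand and move at height to the wheel's right side, on the −y side, where the arm hides neither the pointer nor the index.

Request:
arm_command:
  commands:
    - [0.0,0.032,-0.034,0]
    - [0.005,0.064,-0.068,0]
    - [0.01,0.096,-0.102,0]
    - [0.015,0.129,-0.136,0]
    - [0.02,0.161,-0.17,0]
    - [0.02,0.194,-0.204,0]
    - [0.02,0.226,-0.238,0]
    - [0.02,0.258,-0.272,0]
  hand: 0

```text
t: 0.9
tool_pos: [364.8, 272.5, 210.7]
tool_rot: [-0.7, 0.102, 0.7, 0.1]
wrist_force: [1.1, -0.2, 0.1]
finger_gap: -0.1
```

Request:
arm_command:
  commands:
    - [0.0,0.032,-0.034,0]
    - [0.0,0.064,-0.068,0]
    - [0.0,0.096,-0.102,0]
    - [0.0,0.129,-0.136,0]
    - [0.0,0.161,-0.17,0]
    - [0.0,0.194,-0.204,0]
    - [0.0,0.226,-0.238,0]
    - [0.0,0.258,-0.272,0]

```text
t: 1.7
tool_pos: [553.3, -53.7, 211.0]
tool_rot: [-0.7, 0.102, 0.7, 0.1]
wrist_force: [0.9, 0.6, 0.2]
finger_gap: -0.2
```

```bash
cat >> h.py <<'E'
C=np.array([553.,30.5])
def go(x,y,z):
    s=r.get_state(); d=R.from_quat(s["tool_rot"]).inv().apply(np.array([x,y,z])-s["tool_pos"])
    print("t",round(s["t"],2),"pos",s["tool_pos"].round(1),"F",s["wrist_force"].round(1),"shift mm",d.round(1),"gap",round(s["finger_gap"],1))
E
python3 -c "
from h import *
go(553,-50,130); s=r.get_state();print(s['joints'].round(2)); print(R.from_quat(s['tool_rot']).as_matrix().round(3))"
```

```text
t 1.7 pos [553.3 -53.7 211. ] F [0.9 0.6 0.2] shift mm [80.9 -3.7  1.2] gap -0.2
[ 0.2   0.28 -0.2   0.   -1.09  1.09]
[[-0.001 -0.283 -0.959]
 [-0.002 -0.959  0.283]
 [-1.     0.002  0.001]]
```

Request:
arm_command:
  commands:
    - [0.04,0.005,0.02,0]
    - [0.08,0.008,0.036,0]
    - [0.108,0.008,0.036,0]
    - [0.113,0.008,0.036,0]
    - [0.113,0.008,0.036,0]

```text
t: 2.2
tool_pos: [516.4, -51.5, 97.6]
tool_rot: [-0.699, 0.102, 0.701, 0.1]
wrist_force: [0.9, -0.3, 0.6]
finger_gap: -0.1
```

```bash
python3 -c "
from h import *
go(516,-50,90); cv2.imwrite('pics/top1.png',r.camera('top')[:,:,::-1])
a=cv2.imread('pics/top1.png')[120:340,200:500]; b=r.camera('side')[150:300,230:430,::-1]
cv2.imwrite('pics/v1.png',np.hstack([cv2.resize(a,(400,300)),cv2.resize(b,(400,300))]))"
```

```text
t 2.2 pos [516.4 -51.5  97.6] F [ 0.9 -0.3  0.6] shift mm [ 7.6 -1.3  0.8] gap -0.1
```

View pics/v1.png

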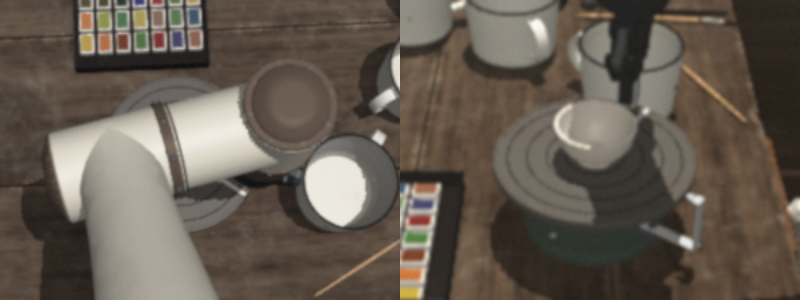

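The arm covers most of the wheel in the top view, but the side view shows the whole head and the pointer, so I'll track from the side. Next I feel for contact.

Request:
arm_command:
  commands:
    - [0.006,0,0,0]
    - [0.0075,0,0,0]
    - [0.0085,0,0,0]
    - [0.0085,0,0,0]

```text
t: 2.7
tool_pos: [518.0, -51.1, 91.1]
tool_rot: [0.701, -0.101, -0.699, -0.1]
wrist_force: [-0.4, 0.5, 0.2]
finger_gap: -0.1
```

Request:
arm_command:
  commands:
    - [0.001,0,0,0]
    - [0.001,0,0,0]

```text
t: 2.9
tool_pos: [518.0, -51.1, 90.1]
tool_rot: [0.701, -0.101, -0.699, -0.1]
wrist_force: [-0.5, 0.2, -0.0]
finger_gap: -0.2
```

Request:
arm_command:
  commands:
    - [0.001,0,0,0]
    - [0.001,0,0,0]

```text
t: 3.1
tool_pos: [518.5, -51.3, 89.8]
tool_rot: [0.701, -0.101, -0.699, -0.1]
wrist_force: [-0.5, -0.9, 4.9]
finger_gap: 0.1
```

Contact is at z≈90, about 5 N for 0.7 mm of over-travel. Now the flick, counter-clockwise at about 110 mm/s, lifting off on the move.

Request:
arm_command:
  commands:
    - [0.0012,-0.001,-0.003,0]
    - [0.0012,-0.003,-0.01,0]
    - [0.0012,-0.006,-0.019,0]
    - [0.0012,-0.009,-0.03,0]
    - [0.0012,-0.012,-0.04,0]
    - [0.0012,-0.015,-0.051,0]
    - [-0.008,-0.018,-0.061,0]
    - [-0.04,-0.02,-0.07,0]

```text
t: 3.9
tool_pos: [589.1, -51.6, 126.6]
tool_rot: [-0.698, 0.102, 0.702, 0.1]
wrist_force: [0.6, -0.0, -0.3]
finger_gap: 0.3
```

```bash
cat >> h.py <<'E'
def snap(n):
    t=r.get_state()["t"]; im=r.camera("side")[:,:,::-1].copy(); cv2.imwrite(f"pics/s{n}.png",im)
    return t,rect(im,r.calibration("side"),C,2.0,150)
E
python3 -c "
from h import *
go(588,-50,110)
t0,a=snap(1); t1,b=snap(2); t2,c=snap(3); print(t0,t1,t2)
cv2.imwrite('pics/v2.png',np.hstack([cv2.resize(a,(400,400)),cv2.resize(c,(400,400))]))"
```

```text
t 3.9 pos [589.1 -51.6 126.6] F [ 0.6 -0.  -0.3] shift mm [16.6 -1.3  1.4] gap 0.3
3.9 3.95 4.0
```

View pics/v2.png

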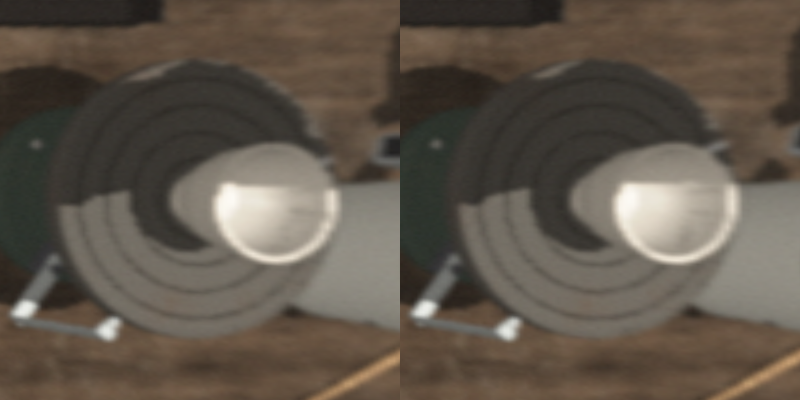

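The index line is just passing behind the bowl on the far right. I'll settle the finger above the braking place and track the line from the side camera.

Request:
arm_command:
  commands:
    - [0.005,0.005,0.017,0]
    - [0.015,0.01,0.0345,0]
    - [0.02,0.01,0.0345,0]
    - [0.02,0.01,0.0345,0]
    - [0.02,0.01,0.0345,0]
    - [0.02,0.01,0.0345,0]
    - [0.02,0.01,0.0345,0]
    - [0.02,0.01,0.0345,0]

```text
t: 4.85
tool_pos: [557.6, -51.2, 111.5]
tool_rot: [0.703, -0.101, -0.697, -0.101]
wrist_force: [1.3, 0.0, 0.0]
finger_gap: -0.0
```

Request:
arm_command:
  commands:
    - [0.0,0,0,0]
    - [0.0,0,0,0]
    - [0.0,0,0,0]
    - [0.0,0,0,0]

```text
t: 5.25
tool_pos: [557.6, -51.2, 111.5]
tool_rot: [0.703, -0.101, -0.697, -0.101]
wrist_force: [-0.7, -0.1, 0.7]
finger_gap: 0.2
```

```bash
cat >> h.py <<'E'
def idx(w):
    g=cv2.cvtColor(w,cv2.COLOR_BGR2GRAY)
    # rectified: col=-y,row=-x ; warpPolar angle a: col=cos a,row=sin a  -> world angle = -90-a deg
    p=cv2.warpPolar(g,(220,720),(300,300),220,cv2.INTER_LINEAR+cv2.WARP_POLAR_LINEAR)[:,136:202]
    q=np.vstack([p[-40:],p,p[:40]])
    th=cv2.morphologyEx(q,cv2.MORPH_TOPHAT,np.ones((21,1),np.uint8))[40:-40].astype(float)
    s=cv2.blur(np.median(th,1)[:,None],(1,7)).ravel() if 0 else np.percentile(th,30,axis=1)
    i=int(s.argmax()); k=np.arange(i-6,i+7); wt=s[k%720]
    a=(k*wt).sum()/max(wt.sum(),1e-9)*.5
    return (-90-a)%360, s[i]
def track(n,N):
    T=[]
    for i in range(N):
        t,w=snap(f"{n}_{i}"); a,s=idx(w); T.append((t,a,s)); print(round(t,2),round(a,1),round(s,1),end=" | ")
    np.save(f"tr{n}.npy",T); return w
E
python3 -c "
from h import *
print(idx(rect(cv2.imread('pics/side0.png'),r.calibration('side'),C)),idx(rect(cv2.imread('pics/top0.png'),r.calibration('top'),C)))
go(553,-50,105)
w=track('A',16); cv2.imwrite('pics/v3.png',w)"
```

```text
(np.float64(235.15465465465465), np.float64(56.5)) (np.float64(235.06576086956522), np.float64(113.0))
t 5.25 pos [557.6 -51.2 111.5] F [-0.7 -0.1  0.7] shift mm [6.5 0.1 4.8] gap 0.2
5.25 17.6 89.0 | 5.3 20.9 90.0 | 5.35 23.6 90.5 | 5.4 26.9 93.0 | 5.45 29.7 97.5 | 5.5 32.6 98.0 | 5.55 35.6 101.0 | 5.6 38.6 105.5 | 5.65 41.5 105.0 | 5.7 44.5 107.0 | 5.75 47.1 108.0 | 5.8 49.5 73.5 | 5.85 52.9 56.0 | 5.9 55.8 56.0 | 5.95 58.4 55.0 | 6.0 61.2 58.5 |
```

Tracking is clean, at about 1.0 rad/s. At that speed the head would pass the pointer just before the four seconds are up and then run out before coming round again. I'll flick once more, faster, so the next untouched run has a usable pass.

Request:
arm_command:
  commands:
    - [0.008,0.008,0.025,0]
    - [0.016,0.014,0.048,0]
    - [0.016,0.014,0.048,0]
    - [0.016,0.014,0.048,0]

```text
t: 6.45
tool_pos: [507.9, -51.2, 95.4]
tool_rot: [0.703, -0.1, -0.697, -0.1]
wrist_force: [0.4, -0.5, 1.3]
finger_gap: 0.2
```

Request:
arm_command:
  commands:
    - [0.003,-0.002,-0.006,0]
    - [0.0066,-0.005,-0.016,0]
    - [0.0069,-0.0085,-0.029,0]
    - [0.007,-0.012,-0.041,0]
    - [0.0071,-0.016,-0.054,0]
    - [0.0072,-0.0195,-0.066,0]
    - [-0.004,-0.023,-0.079,0]
    - [-0.035,-0.026,-0.09,0]

```text
t: 7.25
tool_pos: [601.3, -51.6, 128.2]
tool_rot: [0.701, -0.101, -0.699, -0.1]
wrist_force: [1.8, -0.8, -0.8]
finger_gap: -0.1
```

Request:
arm_command:
  commands:
    - [0.0,0.008,0.026,0]
    - [0.005,0.012,0.04,0]
    - [0.01,0.013,0.044,0]
    - [0.014,0.013,0.044,0]
    - [0.014,0.013,0.044,0]
    - [0.014,0.013,0.044,0]
    - [0.014,0.013,0.044,0]

```text
t: 7.95
tool_pos: [556.2, -51.7, 114.1]
tool_rot: [0.701, -0.101, -0.699, -0.1]
wrist_force: [-0.9, 0.2, 0.5]
finger_gap: -0.1
```

```bash
python3 -c "
from h import *
go(553,-51,97)
w=track('B',16); cv2.imwrite('pics/v4.png',w)"
```

```text
t 7.95 pos [556.2 -51.7 114.1] F [-0.9  0.2  0.5] shift mm [17.1  0.2  3.3] gap -0.1
7.95 199.6 82.5 | 8.0 203.4 82.5 | 8.05 206.8 83.0 | 8.1 210.2 87.5 | 8.15 213.4 88.0 | 8.2 216.6 87.0 | 8.25 220.1 96.0 | 8.3 223.2 94.0 | 8.35 226.5 88.5 | 8.4 230.1 77.0 | 8.45 233.0 69.0 | 8.5 235.9 55.0 | 8.55 239.3 37.5 | 8.6 241.3 17.5 | 8.65 242.9 2.0 | 8.7 119.9 2.5 |
```

Now about 1.15 rad/s at t=8.2. The index should pass the pointer at t≈14.6 at about 0.5 rad/s, which is 7 s untouched. I hold, then lower to hover.

Request:
arm_command:
  commands:
    - [0,0,0,0]
    - [0,0,0,0]
    - [0,0,0,0]
    - [0,0,0,0]
    - [0,0,0,0]
    - [0,0,0,0]
    - [0,0,0,0]
    - [0,0,0,0]

```text
t: 9.55
tool_pos: [555.4, -51.7, 114.1]
tool_rot: [0.701, -0.101, -0.699, -0.1]
wrist_force: [0.3, -0.1, -0.6]
finger_gap: -0.4
```

Request:
arm_command:
  commands:
    - [0,0,0,0]
    - [0,0,0,0]
    - [0,0,0,0]
    - [0,0,0,0]
    - [0,0,0,0]
    - [0,0,0,0]
    - [0,0,0,0]
    - [0,0,0,0]

```text
t: 10.35
tool_pos: [555.4, -51.7, 114.2]
tool_rot: [0.701, -0.101, -0.699, -0.1]
wrist_force: [-0.8, -0.3, 0.1]
finger_gap: -0.2
```

Request:
arm_command:
  commands:
    - [0,0,0,0]
    - [0,0,0,0]
    - [0,0,0,0]
    - [0,0,0,0]
    - [0,0,0,0]
    - [0,0,0,0]
    - [0,0,0,0]
    - [0,0,0,0]

```text
t: 11.15
tool_pos: [555.4, -51.7, 114.1]
tool_rot: [0.701, -0.101, -0.699, -0.1]
wrist_force: [-0.1, 0.5, -0.3]
finger_gap: 0.3
```

Request:
arm_command:
  commands:
    - [0.007,0,0.003,0]
    - [0.012,0,0.003,0]
    - [0.016,0,0.003,0]
    - [0.018,0,0.003,0]
    - [0.018,0,0.003,0]
    - [0.018,0,0.003,0]

```text
t: 11.75
tool_pos: [552.8, -50.9, 96.2]
tool_rot: [0.701, -0.101, -0.699, -0.1]
wrist_force: [0.4, 0.4, 0.3]
finger_gap: -0.4
```

```bash
python3 -c "
from h import *
go(553,-51,89)
w=track('C',12); cv2.imwrite('pics/v5.png',w)"
```

```text
t 11.75 pos [552.8 -50.9  96.2] F [0.4 0.4 0.3] shift mm [ 7.2  0.  -0.2] gap -0.4
11.75 38.6 103.0 | 11.8 40.6 105.0 | 11.85 42.6 109.0 | 11.9 44.5 110.0 | 11.95 46.6 110.5 | 12.0 48.4 111.0 | 12.05 50.3 111.5 | 12.1 52.2 114.0 | 12.15 53.9 106.5 | 12.2 55.4 80.0 | 12.25 57.5 52.0 | 12.3 59.2 53.0 |
```

Request:
arm_command:
  commands:
    - [0,0,0,0]
    - [0,0,0,0]
    - [0,0,0,0]
    - [0,0,0,0]
    - [0,0,0,0]
    - [0,0,0,0]

```text
t: 12.95
tool_pos: [552.6, -50.9, 96.2]
tool_rot: [0.701, -0.101, -0.699, -0.1]
wrist_force: [-1.4, -0.1, -0.2]
finger_gap: -0.2
```

```bash
python3 -c "
from h import *
go(553,-51,89)
w=track('D',12)
T=np.vstack([np.load('trC.npy'),np.load('trD.npy')]); p=np.polyfit(T[:,0]-13,T[:,1],2); print(p, np.abs(np.polyval(p,T[:,0]-13)-T[:,1]).max())
for t in np.arange(13.5,16,.1): print(round(t,1),round(np.polyval(p,t-13),1),end=' ')
top=rect(cv2.imread('pics/top0.png'),r.calibration('top'),C,4.0,150,91)[850:1100,200:500]
cv2.imwrite('pics/v6.png',np.hstack([cv2.resize(top,(400,333)),cv2.resize(w[350:517,80:280],(400,333))]))"
```

```text
t 12.95 pos [552.6 -50.9  96.2] F [-1.4 -0.1 -0.2] shift mm [ 7.2 -0.  -0.4] gap -0.2
12.95 82.0 63.0 | 13.0 83.6 62.5 | 13.05 85.3 63.0 | 13.1 86.8 64.0 | 13.15 88.5 62.0 | 13.2 90.1 64.0 | 13.25 91.6 64.0 | 13.3 93.1 64.0 | 13.35 94.7 63.0 | 13.4 96.1 63.0 | 13.45 97.6 63.0 | 13.5 99.3 63.0 | [-2.5397628  32.71476968 83.54879982] 0.3145989481868128
13.5 99.3 13.6 102.3 13.7 105.2 13.8 108.1 13.9 110.9 14.0 113.7 14.1 116.5 14.2 119.1 14.3 121.8 14.4 124.4 14.5 126.9 14.6 129.4 14.7 131.8 14.8 134.2 14.9 136.5 15.0 138.8 15.1 141.0 15.2 143.2 15.3 145.4 15.4 147.4 15.5 149.5 15.6 151.4 15.7 153.4 15.8 155.2 15.9 157.1
```

View pics/v6.png

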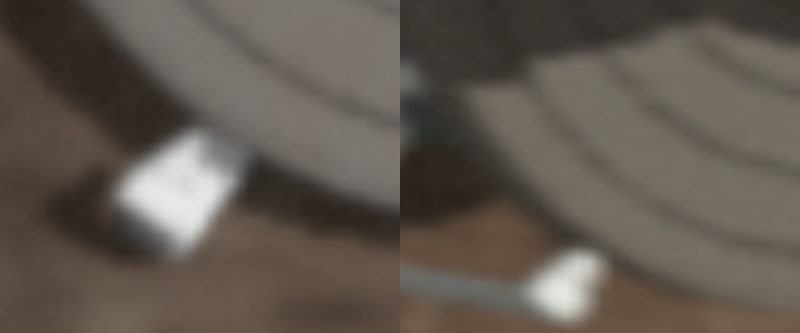

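The pointer tip is at about 146.4°: 147.2° from the top view (left crop) and 146.2° from the side view (right crop). The index should reach it at t≈15.35 at about 21°/s. I hover closer, check once more, then press.

Request:
arm_command:
  commands:
    - [0,0,0,0]
    - [0.002,0,0,0]
    - [0.004,0,0,0]
    - [0.004,0,0,0]
    - [0.004,0,0,0]
    - [0.004,0,0,0]
    - [0.004,0,0,0]
    - [0.004,0,0,0]

```text
t: 14.35
tool_pos: [552.7, -50.9, 92.2]
tool_rot: [0.701, -0.101, -0.699, -0.1]
wrist_force: [0.2, 0.2, 0.2]
finger_gap: -0.0
```

Request:
arm_command:
  commands:
    - [0,0,0,0]
    - [0,0,0,0]
    - [0,0,0,0]
    - [0,0,0,0]
    - [0,0,0,0]

```text
t: 14.85
tool_pos: [552.7, -50.9, 92.2]
tool_rot: [0.701, -0.101, -0.699, -0.1]
wrist_force: [0.2, 0.8, -0.5]
finger_gap: 0.7
```

```bash
python3 -c "
from h import *
go(553,-51,89); track('E',4)"
```

```text
t 14.85 pos [552.7 -50.9  92.2] F [ 0.2  0.8 -0.5] shift mm [ 3.2 -0.  -0.3] gap 0.7
14.85 135.7 104.0 | 14.9 137.0 101.0 | 14.95 138.1 99.0 | 15.0 139.1 100.0 |
```

Request:
arm_command:
  commands:
    - [0,0,0,0]
    - [0,0,0,0]
    - [0.0035,0,0,0]
    - [0.0035,0,0,0]
    - [0.0035,0,0,0]
    - [0.0035,0,0,0]
    - [0.0035,0,0,0]

```text
t: 15.75
tool_pos: [553.9, -50.8, 89.8]
tool_rot: [0.702, -0.101, -0.698, -0.1]
wrist_force: [-0.1, -0.2, 5.2]
finger_gap: 0.3
```

```bash
python3 -c "
from h import *
go(553,-51,89); w=track('F',6); go(553,-51,89)
im=cv2.imread('pics/sF_5.png')[170:320,220:420]
cv2.imwrite('pics/v7.png',np.hstack([cv2.resize(w,(400,400)),cv2.resize(im,(400,400))]))"
```

```text
t 15.75 pos [553.9 -50.8  89.8] F [-0.1 -0.2  5.2] shift mm [0.8 0.4 0.8] gap 0.3
15.75 147.9 90.0 | 15.8 147.6 94.0 | 15.85 147.6 91.5 | 15.9 147.6 90.5 | 15.95 147.9 90.5 | 16.0 147.6 91.0 | t 16.05 pos [553.9 -50.8  89.8] F [ 1.5 -0.1  5.4] shift mm [0.8 0.4 0.8] gap -0.3
```

View pics/v7.png

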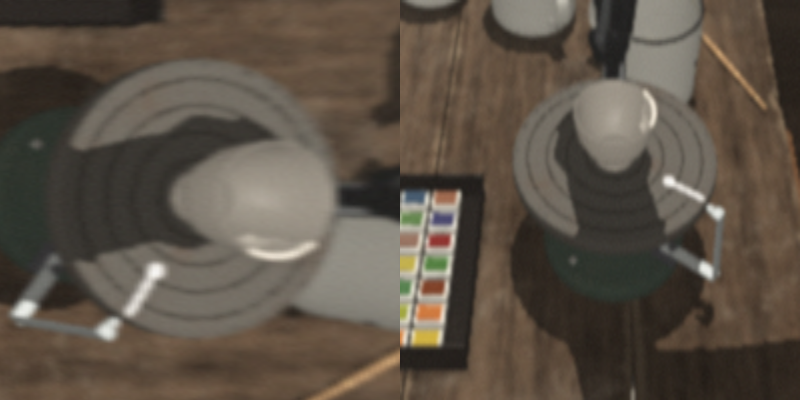

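The index strip lines up with the pointer at 147.6°, steady, with 5 N of fingertip force. The bowl looks odd in the arm's shadow, so I'll check it in a contrast-stretched crop.

```bash
python3 -c "
from h import *
f=lambda n:cv2.resize(cv2.imread(n)[180:280,270:390],(400,333),interpolation=cv2.INTER_CUBIC)
a=f('pics/side0.png');b=f('pics/sF_5.png')
b=np.clip((b.astype(float)-30)*1.9,0,255).astype(np.uint8)
cv2.imwrite('pics/v8.png',np.hstack([a,b]))"
```

```text
(no output)
```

View pics/v8.png

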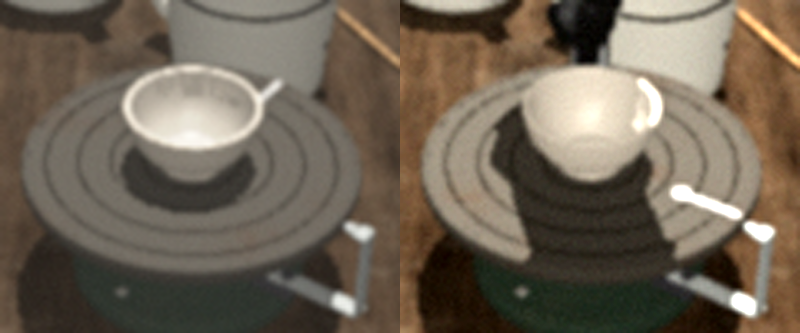

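The bowl stands upright in its original place, with foot and outline matching the first picture. I'm handing in.

```bash
python3 -c "
from h import *
go(553,-51,89); print(r.hand_in())"
```

```text
t 16.05 pos [553.9 -50.8  89.8] F [ 1.5 -0.1  5.4] shift mm [0.8 0.4 0.8] gap -0.3
the job is handed in; nothing more can be done
None
```

The head is stopped with its index line at the pointer, the fingertip is still resting on it, and the job is handed in. `hand_in` gives no verdict, so the result rests on my own checks.

- **Flicks:** The first flick ran at about 1.0 rad/s. It would have passed the pointer too early and not come round again, so I flicked it again, to about 1.3 rad/s by back-calculation.
- **Free run:** After that the head ran untouched for about 8 s. I measured 1.15 rad/s about 1 s after release and about 0.65 rad/s 5 s after, above the 0.4 rad/s needed throughout the four seconds.
- **Stop:** I braked with the closed fingertip as the line came to the pointer. In six pictures the line stood still at 147.6–147.9°.
- **Pointer position:** The two views put the pointer at 147.2° (top) and 146.2° (side), a 1° difference. The line is therefore about 1–3 mm from the pointer along the rim, against the 15 mm allowed.
- **Holding and surroundings:** The wrist read 5.4 N of upward force at hand-in. The bowl looked upright and in place, though the arm's shadow made it hard to see until I stretched the contrast. I did not measure the mug, pot or jar again; the arm's path stayed clear of them.

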